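# Slide the paste pot over and hold a kaleidoscope barrel down in its V cradle

## Task

Set up the pasting place for me: slide the paste pot along the table, never lifting or tipping it, from the tape square it stands in to the empty tape square, and let go of it there wholly inside the tape. Then lay the metal kaleidoscope barrel lengthwise in the V groove of the wooden cradle, about centred over its two V rests and either way round, and finish while holding it there: keep it pressed down with about a kilogram of push, so that it bears on both slopes of the V while I paste its cover on. Leave the other things on the table where they are.

Things in the scene. Friction and masses are not known exactly. Their poses are not given: they have to be found in the camera images.
- pot: Lidded round paste jar, yellow with paper label and white lid, 80 mm tall; straight sides 60 mm in diameter from 5 to 45 mm above the table, then a narrowing shoulder and the lid, 53 mm in diameter, from 64 to 80 mm, about 0.4 kg, loose. Origin: centre of its underside; z up. It starts upright in the square mark_from.
- mark_from: Square of green tape flat on the table in which the pot starts; inside 84 x 84 mm, tape 12 mm wide, under 1 mm thick, no obstacle. Origin: centre of the square, on the table. It lies to the left of the cradle, as does mark_to; which of the two is nearer the cradle varies.
- mark_to: The other, empty square of green tape, same size and look as mark_from: where the pot must go. Origin: centre of the square, on the table.
- barrel: Kaleidoscope barrel: plain aluminium cylinder 36 mm in diameter, 150 mm long, with a black eyepiece stub (24 mm in diameter, 8 mm long) on its +x end; about 0.15 kg, loose. Origin: middle of the cylinder, on its axis; x along the axis. It starts lying on the rest, its axis level and 22 mm above the table.
- rest: Low wooden parking rest, fixed: plate 120 (x) x 60 (y) x 4 mm with two strips along x, reaching 7 mm above the table, inside faces 22 mm apart, that keep the barrel from rolling. Origin: centre of its underside; x along the lying barrel. The barrel ends overhang it.
- cradle: Wooden V cradle, fixed: base 130 (x) x 64 (y) x 10 mm carrying two identical V rests, each 24 mm long in x, centred at x = -44 and +44 mm, so that there is a free gap of 64 mm between them where only the 10 mm base is below. The 90 degree V groove runs along x; the V rests' tops are 46.5 mm above the table, inside edges of the groove's mouth 44 mm apart. Origin: centre of the base's underside; x along the groove.
- cradle_seat (a point): Point on the cradle's middle, 50 mm above the table: where the middle of the barrel's axis lies when it is seated. Axes as the cradle's.
- flank_left: The sloping faces of the two V rests on the cradle's +y side (fixed part of the cradle, pale wood, at 45 degrees). Origin and axes as the cradle's.
- flank_right: The sloping faces on the cradle's -y side (fixed part of the cradle, pale wood, at 45 degrees). Origin and axes as the cradle's.
- glue: Bystander: yellow glue bottle with red cap, 44 mm in diameter, 120 mm tall. Origin: centre of underside. Leave alone.
- tape_roll: Bystander: cardboard tape roll lying flat, 84 mm outside, 24 mm tall. Origin: centre of underside. Leave alone.
- brush: Bystander: flat brush about 200 mm long with wooden handle, lying on the table. Origin: on its underside near the middle; x along it towards the bristles. Leave alone.
- carton: Bystander: red covered small box, 70 x 70 x 60 mm. Origin: centre of underside. Leave alone.
Things that resemble listed ones, but are neither listed nor needed, are in the scene too. Of the things that look like the barrel, the middle-sized one is meant.

How it is judged:
On the way, in this order (a step that is already met when the one before it is completed fails the run):
1. the pot stands in the other tape square, let go of (horizontal distance between pot and mark_to below 0.018 m and height (world z) of pot below 0.003 m and angle between pot's own z axis and vertical below 0.05 rad and linear speed of pot below 0.01 m/s and contact force between the fingers and pot below 0.1 N), for 0.2 s.
2. the barrel lies in the V groove on both slopes (z of barrel in the frame of cradle_seat between -0.003 and 0.0025 m and y of barrel in the frame of cradle_seat between -0.0025 and 0.0025 m and x of barrel in the frame of cradle_seat between -0.018 and 0.018 m and angle between the x axis of barrel and the x axis of cradle, either way round below 0.05 rad and contact force between barrel and flank_left above 0.2 N and contact force between barrel and flank_right above 0.2 N), for 0.2 s.
At the end, for the whole second after the job is handed in: Pot upright, let go, still, within 18 mm of mark_to. Barrel in the groove: within 18 mm of cradle_seat lengthwise, 2.5 mm sideways, +2.5/-3 mm in height, 0.05 rad of the groove; still; over 2.5 N on each slope (its weight gives about 1 N); fingers on it with over 2 N (all of step 1 and z of barrel in the frame of cradle_seat between -0.003 and 0.0025 m and y of barrel in the frame of cradle_seat between -0.0025 and 0.0025 m and x of barrel in the frame of cradle_seat between -0.018 and 0.018 m and angle between the x axis of barrel and the x axis of cradle, either way round below 0.05 rad and contact force between barrel and flank_left above 2.5 N and contact force between barrel and flank_right above 2.5 N and contact force between the fingers and barrel above 2 N and linear speed of barrel below 0.01 m/s and contact force between barrel and rest below 0.01 N); the arm keeps its last pose, push and grip.
It fails at once if the pot is lifted off the table by more than 8 mm (height (world z) of pot above 0.008 m).
It fails at once if the pot is tipped by more than 0.25 rad (angle between pot's own z axis and vertical above 0.25 rad).
It fails at once if a bystander (glue, tape roll, brush, carton) is moved by more than 3 cm (distance of any of glue, tape_roll, brush, carton from where it was at the start of the episode above 0.03 m).
It also fails if it takes over 67 s, if anything falls off the work surface, if the arm or the gripper's body presses on something with over 40 N, if the wrist force passes 120 N, or if a joint passes its speed limit or range.

## Robot

A 7-joint arm with a two-finger parallel gripper is mounted at the origin on the work surface. World frame = base frame: x ahead of the robot, y to its left, z up, the work surface at z = 0. Lengths are in m, angles in rad, forces in N, time in s.
With the tool pointing down it reaches from about 0.425 to 0.95 m from the base axis. Payload 4.7 kg.
Tool frame: the origin (TCP) lies midway between the tips of the shut fingers; the grasp point (between the pads) lies 19 mm behind it; z points along the fingers, y is the line along which they close (so a half turn about z gives the same grasp; the last joint's range is limited). The gripper opens to 85 mm and grips with 20 to 120 N. Pads are 22 mm wide; open, the fingers measure 114 mm over their backs; the gripper's body (76 mm by 85 mm) begins 54 mm behind the grasp point. The pads swing forward as they close: fully open they stand 13 mm farther back than shut.
Start: joints at [-1.288, 0.469, -0.049, 1.532, 0.024, 1.141, -0.082], TCP at [0.207, 0.642, 0.231] pointing down, gripper open.
Joint ranges: [-2.59, 2.59], [-0.33, 1.99], [-1.39, 1.29], [0.1, 2.45], [-1.04, 4.18], [0.21, 1.99], [-2.66, 2.66]. Speed limits (rad/s): [2.57, 2.57, 3.14, 3.14, 3.14, 3.14, 3.14].

## Interface

Orientations are given as a rotation vector (axis times angle).
In Python, from rig import get_obs, camera, camera_info, job_done gives the robot as it stands.
- The arm moves only by the tool carry_out, never from a script. Its argument "motion" is a list of rows, each a list of 3 entries, a list of its own where there are three numbers: the finger opening in m, from 0 to 0.0854, then the shift along the tool's x, y, z in m, then the turn, a rotation vector about the tool's x, y, z in degrees. A call has 1 to 8 rows; each row is the pose to reach, as a shift and turn from the pose commanded when the call began, along the tool's axes at that moment; what a row does not reach only later rows make up. A row lasts 1/10 s, in which the tool goes at most 50 mm and 8.59 degrees, less where a joint would pass 70% of its speed; a pose out of reach is approached as far as the arm can. A call with a gripper value outside its range is refused whole. The fingers move at their own pace and stop on an object; "force" is the grip in N (left out, the last holds). Time passes only in rows, so rows that repeat a pose let the fingers close. It gives the time, the measured TCP pose, the force, the opening and the grip force at its end, in the units of the state.
- get_obs(): the state, without advancing time (a new reading comes with each control period).
- camera(name): name is "scene" or "side" or "wrist"; returns the picture (480x640x3 uint8, red, green, blue); there is no depth.
- camera_info(name): a dict with "fx", "fy", "cx", "cy" (pixels), "k1" (the pictures are not rectified: a ray, as slopes to the right and down, at radius r is drawn at 1 + k1 r^2 times it, then the intrinsics apply), "origin" and "orientation" of the camera in the world. Camera axes: x right, y down, z forward; pixel columns grow to the right and rows downward; lengths in m; the calibration is good to about 2 mm. A picture is of the moment at which its call begins: read the wrist's pose just before it. camera_info takes no time and is no camera call; for the wrist camera it gives the pose at the moment of the call.
- job_done(): hands the job in; it is judged then, once.
The state is a dict: "time_s": time; "qpos": joint angles; "dq": joint speeds; "effort": joint torques, N m; "tool_pos": TCP position; "tool_rot": TCP orientation; "contact_force": force on the tool from outside, world axes, zero at the start; "torque": the same for the moment, N m; "finger_gap": opening from 0.0 (shut) to 1.0 (fully open); "finger_force": force on a finger pad.
Only numpy, scipy, OpenCV 4.12 (cv2) and the standard library are available. Lean on these libraries where they do the work, as an engineer would, in place of code of your own. Each camera call takes 0.05 s, during which the arm holds its last target. There are 200 camera calls.

## Working session

There is one attempt and no reset: what is moved stays moved. The work goes in short steps, Python scripts to look and compute and a tool call to move; the robot and the scene stay as the last step left them, time stands still between calls to the robot, and variables do not carry over. Pictures are saved under pics/ and viewed, at most 10 in all, crops included, and the job is handed in when it is done.

Besides the shell and the picture viewer there is one more tool, called after "Request:" by a JSON object that holds its "op" and its "data", one argument or row to a line. carry_out: Moves the arm, as the interface text tells. Its arguments: {"type":"object","properties":{"motion":{"type":"array","items":{"type":"array"}},"force":{"type":"number"}},"required":["motion"]}

```bash
mkdir -p pics; cat > h.py <<'E'
import numpy as np, cv2
from scipy.spatial.transform import Rotation as R
from rig import get_obs, camera, camera_info, job_done
def ray(ci,u,v):
    K=np.array([[ci['fx'],0,ci['cx']],[0,ci['fy'],ci['cy']],[0,0,1.]])
    p=cv2.undistortPoints(np.array([[[u,v]]],float),K,np.array([ci['k1'],0,0,0.]))[0,0]
    o=np.array(ci['orientation'],float)
    M=o if o.shape==(3,3) else (R.from_rotvec(o) if o.size==3 else R.from_quat(o)).as_matrix()
    return np.array(ci['origin']),M@np.array([p[0],p[1],1])
def onz(ci,u,v,z=0.):
    o,d=ray(ci,u,v); return o+d*(z-o[2])/d[2]
def proj(ci,P):
    M=R.from_rotvec(ci['orientation']).as_matrix()
    c=M.T@(np.array(P)-np.array(ci['origin'])); p=c[:2]/c[2]; p=p*(1+ci['k1']*(p@p))
    return np.array([ci['fx']*p[0]+ci['cx'],ci['fy']*p[1]+ci['cy']])
def snap(name,fn):
    im=camera(name); cv2.imwrite('pics/'+fn,im[:,:,::-1]); return im
def totool(P,Rt=None,p0=None):
    o=get_obs(); M=R.from_rotvec(o['tool_rot']).as_matrix()
    return M.T@(np.array(P)-np.array(o['tool_pos']))
E
python3 - <<'E'
from h import *
for n in ['scene','side','wrist']:
    ci=camera_info(n); print(n,ci); 
snap('scene','scene0.png'); snap('side','side0.png'); print(get_obs())
E
```

```text
scene {'fx': 599.9136309299346, 'fy': 599.9136309299346, 'cx': 311.07630658824394, 'cy': 235.02187805248047, 'k1': 0.03693822034627975, 'origin': array([ 1.43102134, -0.7667516 ,  0.96354729]), 'orientation': array([-2.06167565, -0.98033856,  0.49833126])}
side {'fx': 587.8526473606431, 'fy': 587.8526473606431, 'cx': 318.0487744546039, 'cy': 232.58485872175947, 'k1': -0.08168546336570617, 'origin': array([0.44978443, 0.88931394, 0.85344447]), 'orientation': array([-0.11511705,  2.81527079, -1.29576792])}
wrist {'fx': 365.3319416113717, 'fy': 365.3319416113717, 'cx': 310.0485925791015, 'cy': 238.02302466434304, 'k1': 0.0029044960980941126, 'origin': array([0.13724961, 0.66589738, 0.37345782]), 'orientation': array([2.33790607, 1.70136002, 0.24886821])}
{'time_s': 0.1, 'qpos': array([-1.28789995,  0.4693864 , -0.04853969,  1.53355872,  0.02411586,
        1.14098444, -0.08232121]), 'dq': array([-0.0012728 , -0.00168348,  0.00113877, -0.00332992, -0.00096759,
        0.00048527,  0.00035624]), 'effort': array([ 1.01919577e-03, -5.11516964e+01, -4.69851878e-02, -2.38387656e+01,
        1.08182151e-02,  4.41661687e-03,  4.60303326e-06]), 'tool_pos': array([0.20693428, 0.64196067, 0.23035558]), 'tool_rot': array([-4.87814586e-01, -3.10331147e+00,  2.73716004e-03]), 'contact_force': array([-0.71203475, -0.30901251, -0.47655989]), 'torque': array([-0.01721509, -0.00838999, -0.0058193 ]), 'finger_force': 0.0, 'finger_gap': 0.9993840128295296}
```

View pics/scene0.png

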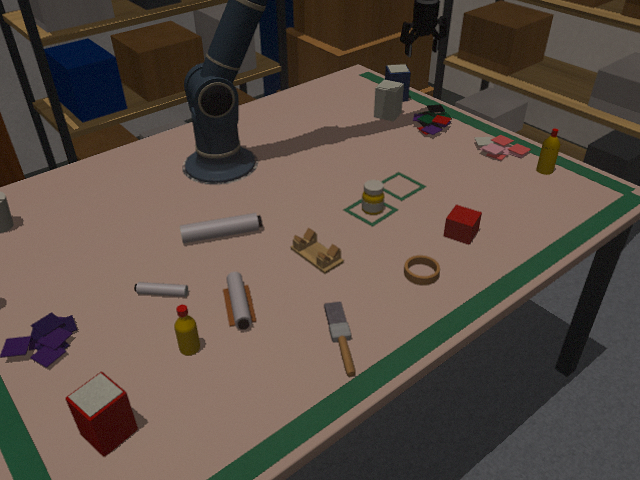

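View pics/side0.png

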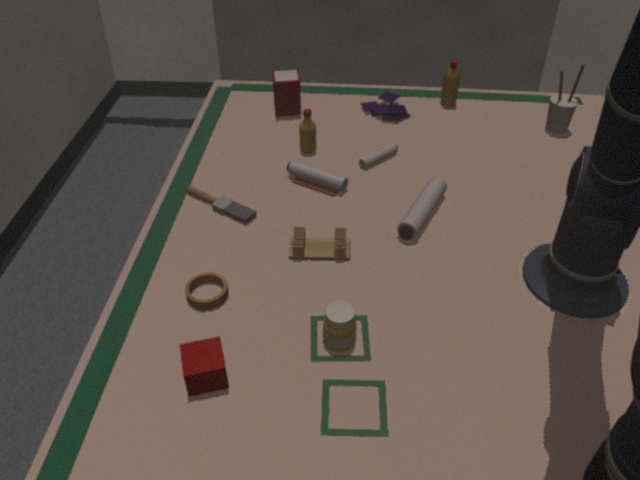

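The scene picture shows three barrel-like things: large (222,229), small (160,290) and a middle one on the orange rest (239,300). In the side picture they are at (423,207), (379,155) and (317,177). The middle one is the target. The pot is at side (340,330), the empty square at side (354,407) and the cradle at side (320,245). Next, a close crop.

```bash
python3 - <<'E'
from h import *
s=cv2.imread('pics/scene0.png'); d=cv2.imread('pics/side0.png')
def crop(im,x,y,w,h,k): return cv2.resize(im[y:y+h,x:x+w],None,fx=k,fy=k,interpolation=cv2.INTER_CUBIC)
a=crop(d,280,150,100,120,4)   # side: barrel+cradle 400x480
b=crop(s,210,225,100,120,4) # scene barrel and cradle left
cv2.imwrite('pics/c1.png',np.hstack([a,b]))
ci=camera_info('side')
for n,(u,v) in dict(toTL=(327,384),toTR=(382,384),toBR=(383,431),toBL=(325,431),frTL=(315,320),frTR=(366,320),frBL=(314,356),frBR=(366,356)).items(): print(n,onz(ci,u,v).round(4))
E
```

```text
toTL [0.4893 0.2947 0.    ]
toTR [0.3948 0.2874 0.    ]
toBR [0.3926 0.3781 0.    ]
toBL [ 0.4859  0.3853 -0.    ]
frTL [0.5227 0.1517 0.    ]
frTR [0.4258 0.1441 0.    ]
frBL [0.517  0.2367 0.    ]
frBR [0.4238 0.2294 0.    ]
```

View pics/c1.png

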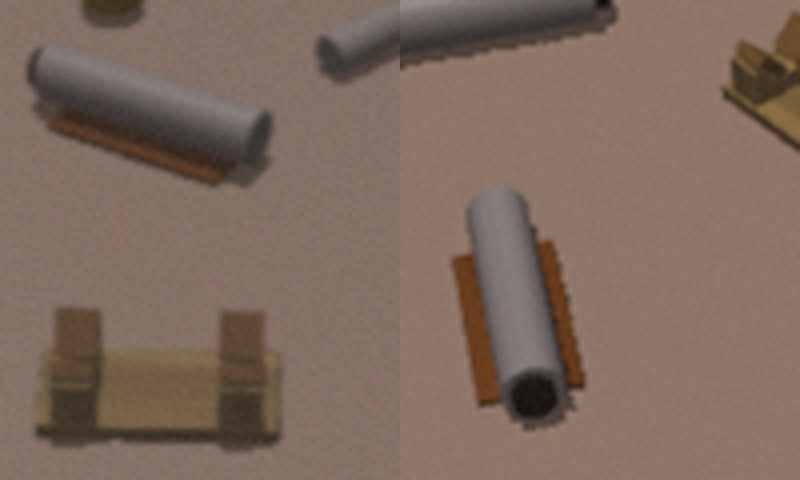

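Seen here: the middle barrel on the orange rest, with its black eyepiece towards side (290,167) / scene (243,324), and its plain end at side (345,182). The cradle base's near edge runs from side (289,259) to (350,260).

```bash
python3 - <<'E'
from h import *
ci=camera_info('side'); cs=camera_info('scene')
print('pot lid side',onz(ci,341,312,.08).round(4),'scene',onz(cs,374,186,.08).round(4))
print('cr',[onz(ci,*p).round(4) for p in [(289.5,258.7,0.0),(350,260,0.0),(291,237.5,.01),(349.5,237.5,.01)]])
print('bar side',onz(ci,291,167.5,.022).round(4),onz(ci,345.5,182.5,.022).round(4))
print('bar scene',onz(cs,243.5,323.7,.022).round(4),onz(cs,234.5,276,.03).round(4))
o=get_obs(); M=R.from_rotvec(o['tool_rot']).as_matrix(); print(M.round(3)); print(np.degrees(np.arctan2(M[1,0],M[0,0])))
w=camera_info('wrist'); print('cam in tool',M.T@(w['origin']-o['tool_pos']), (M.T@R.from_rotvec(w['orientation']).as_matrix()).round(2))
E
```

```text
pot lid side [0.4721 0.1989 0.08  ] scene [0.4827 0.1887 0.08  ]
cr [array([ 0.5918, -0.0143,  0.    ]), array([ 0.4635, -0.0203,  0.    ]), array([ 0.595 , -0.0713,  0.01  ]), array([ 0.4675, -0.0813,  0.01  ])]
bar side [ 0.6248 -0.3228  0.022 ] [ 0.4857 -0.2691  0.022 ]
bar scene [ 0.6301 -0.3307  0.022 ] [ 0.4966 -0.2664  0.03  ]
[[-0.952  0.307 -0.   ]
 [ 0.307  0.952 -0.002]
 [-0.    -0.002 -1.   ]]
162.1333706184452
cam in tool [ 0.07365569  0.00118915 -0.14322287] [[-0.   -0.96 -0.29]
 [ 1.   -0.   -0.  ]
 [ 0.   -0.29  0.96]]
```

Request:
{"op": "carry_out", "data": {
  "motion": [
    [0.085,[-0.05,-0.044,0.0],[0,0,0]],
    [0.085,[-0.1,-0.088,0.0],[0,0,0]],
    [0.085,[-0.14,-0.124,0.0],[0,0,0]],
    [0.085,[-0.18,-0.16,0.0],[0,0,0]],
    [0.085,[-0.22,-0.195,0.01],[0,0,0]],
    [0.085,[-0.26,-0.23,0.02],[0,0,0]],
    [0.085,[-0.295,-0.26,0.03],[0,0,0]],
    [0.085,[-0.325,-0.287,0.04],[0,0,0]]
  ]
}}

```text
time_s: 0.9
tool_pos: [0.4105, 0.299, 0.1989]
tool_rot: [0.488, 3.103, 0.001]
contact_force: [0.7, -0.3, 0.1]
finger_gap: 0.993
finger_force: 0.0
```

Request:
{"op": "carry_out", "data": {
  "motion": [
    [0.085,[-0.03,-0.026,0.01],[0,0,0]],
    [0.085,[-0.06,-0.052,0.02],[0,0,0]],
    [0.085,[-0.067,-0.058,0.02],[0,0,0]],
    [0.085,[-0.067,-0.058,0.02],[0,0,0]],
    [0.085,[-0.067,-0.058,0.02],[0,0,0]]
  ]
}}

```text
time_s: 1.4
tool_pos: [0.4552, 0.2266, 0.1792]
tool_rot: [-0.485, -3.103, -0.001]
contact_force: [-0.9, 0.6, -0.4]
finger_gap: 0.996
finger_force: 0.0
```

```bash
python3 - <<'E'
from h import *
o=get_obs(); w=camera_info('wrist'); print(o['tool_pos'],o['tool_rot'],o['time_s'])
np.save('w1.npy',w); snap('wrist','w1.png')
E
```

```text
[0.45518319 0.22655416 0.17918028] [-4.85235519e-01 -3.10347047e+00 -1.46165843e-03] 1.4
```

View pics/w1.png

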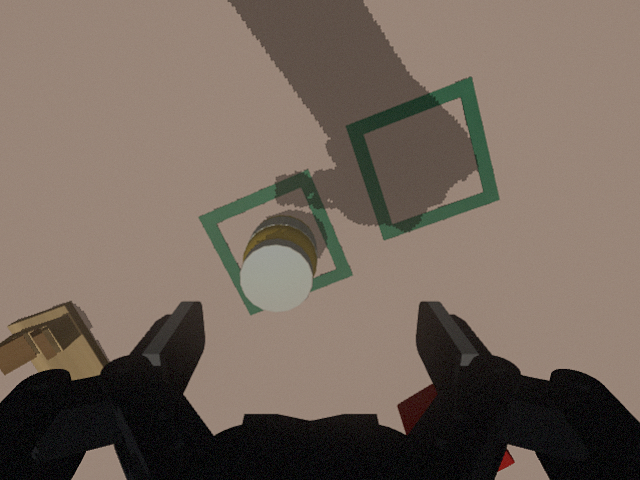

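The wrist view shows the pot lid centred at (277,278), the from-square's corners at (200,217), (307,171), (352,274) and (249,314), and the to-square's at (347,126), (470,78), (498,198) and (385,239).

```bash
python3 - <<'E'
from h import *
w=np.load('w1.npy',allow_pickle=True).item()
pot=onz(w,277,278,.08)
fr=np.array([onz(w,*p) for p in [(200,217),(307,171),(352,274),(249,314)]]); to=np.array([onz(w,*p) for p in [(347,126),(470,78),(498,198),(385,239)]])
print('pot',pot,'from',fr.mean(0),'to',to.mean(0)); 
for c in (fr,to): print([np.linalg.norm(c[i]-c[(i+1)%4]).round(4) for i in range(4)])
print('tool shift to pot',totool(pot[:3]-[0,0,.064]),'pot->to in tool',R.from_rotvec(get_obs()['tool_rot']).as_matrix().T@(to.mean(0)-pot*[1,1,0]))
E
```

```text
pot [0.47654542 0.19580745 0.08      ] from [0.47674081 0.18844512 0.        ] to [0.44432521 0.33561356 0.        ]
[np.float64(0.1055), np.float64(0.1058), np.float64(0.1085), np.float64(0.1057)]
[np.float64(0.1057), np.float64(0.1056), np.float64(0.1056), np.float64(0.1067)]
tool shift to pot [-0.03006598 -0.02337798  0.16324517] pot->to in tool [0.07320111 0.12339151 0.00015377]
```

Request:
{"op": "carry_out", "data": {
  "motion": [
    [0.085,[-0.03,-0.023,0.0],[0,0,0]],
    [0.085,[-0.03,-0.023,0.04],[0,0,0]],
    [0.085,[-0.03,-0.023,0.08],[0,0,0]],
    [0.085,[-0.03,-0.023,0.11],[0,0,0]],
    [0.085,[-0.03,-0.023,0.135],[0,0,0]],
    [0.085,[-0.03,-0.023,0.155],[0,0,0]],
    [0.085,[-0.03,-0.023,0.161],[0,0,0]],
    [0.085,[-0.03,-0.023,0.161],[0,0,0]]
  ]
}}

```text
time_s: 2.25
tool_pos: [0.4765, 0.1954, 0.0176]
tool_rot: [-0.484, -3.103, 0.0]
contact_force: [-0.3, 0.3, 0.1]
finger_gap: 0.995
finger_force: 0.0
```

Request:
{"op": "carry_out", "data": {
  "motion": [
    [0.05,[0,0,0],[0,0,0]],
    [0.05,[0,0,0],[0,0,0]],
    [0.05,[0,0,0],[0,0,0]],
    [0.05,[0,0,0],[0,0,0]],
    [0.05,[0,0,0],[0,0,0]]
  ],
  "force": 20
}}

```text
time_s: 2.75
tool_pos: [0.4779, 0.1946, 0.0194]
tool_rot: [0.487, 3.102, 0.002]
contact_force: [-1.3, 0.7, 6.7]
finger_gap: 0.689
finger_force: 22.0
```

```bash
python3 - <<'E'
from h import *
o=get_obs(); print(o['tool_pos'],o['tool_rot'],o['finger_gap'],o['finger_force'],o['contact_force'])
print(totool([.4443,.3356,o['tool_pos'][2]]))
E
```

```text
[0.47789881 0.19462859 0.01936587] [4.87133611e-01 3.10214286e+00 2.48528347e-03] 0.6890041086773386 22.02845636755228 [-1.29120942  0.74234304  6.65739589]
[0.07519014 0.12388803 0.00013323]
```

Request:
{"op": "carry_out", "data": {
  "motion": [
    [0.05,[0.006,0.01,0],[0,0,0]],
    [0.05,[0.016,0.026,0],[0,0,0]],
    [0.05,[0.028,0.046,0],[0,0,0]],
    [0.05,[0.04,0.066,0],[0,0,0]],
    [0.05,[0.052,0.086,0],[0,0,0]],
    [0.05,[0.062,0.104,0],[0,0,0]],
    [0.05,[0.07,0.117,0],[0,0,0]],
    [0.05,[0.075,0.124,0],[0,0,0]]
  ]
}}

```text
time_s: 3.55
tool_pos: [0.4453, 0.3351, 0.0194]
tool_rot: [0.487, 3.101, 0.0]
contact_force: [1.9, -4.5, 7.6]
finger_gap: 0.687
finger_force: 22.1
```

Request:
{"op": "carry_out", "data": {
  "motion": [
    [0.05,[0,0,0],[0,0,0]],
    [0.05,[0,0,0],[0,0,0]],
    [0.05,[0,0,0],[0,0,0]]
  ]
}}

```text
time_s: 3.85
tool_pos: [0.4449, 0.3364, 0.0194]
tool_rot: [0.487, 3.102, 0.005]
contact_force: [-0.8, -0.6, 5.7]
finger_gap: 0.686
finger_force: 21.9
```

```bash
python3 - <<'E'
from h import *
o=get_obs(); print(o['tool_pos'],o['finger_gap'],o['finger_force'],o['contact_force'])
d=snap('side','side1.png'); s=snap('scene','scene1.png')
print([proj(camera_info(n),[.444,.3356,z]).round() for n in('side','scene') for z in (0,.08)])
a=cv2.resize(d[340:470,280:420],None,fx=3,fy=3); cv2.imwrite('pics/c2.png',a[:,:,::-1])
E
```

```text
[0.44486451 0.3363745  0.0194094 ] 0.6863408157827477 21.933411065256223 [-0.82439312 -0.55838304  5.67674652]
[array([352., 406.]), array([354., 378.]), array([400., 185.]), array([403., 162.])]
```

View pics/c2.png

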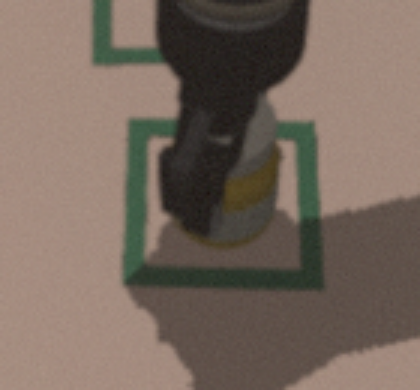

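The pot stands well inside the empty square, its foot at crop (237,245) and the tape's inside from x 148 to 302. I'll release and rise.

Request:
{"op": "carry_out", "data": {
  "motion": [
    [0.085,[0,0,0],[0,0,0]],
    [0.085,[0,0,0],[0,0,0]],
    [0.085,[0,0,0],[0,0,0]],
    [0.085,[0,0,0],[0,0,0]],
    [0.085,[0,0,0],[0,0,0]],
    [0.085,[0,0,-0.03],[0,0,0]],
    [0.085,[0,0,-0.08],[0,0,0]],
    [0.085,[0,0,-0.13],[0,0,0]]
  ]
}}

```text
time_s: 4.75
tool_pos: [0.4433, 0.3345, 0.1488]
tool_rot: [-0.488, -3.102, 0.003]
contact_force: [1.1, 1.4, -0.2]
finger_gap: 0.993
finger_force: 0.0
```

```bash
python3 - <<'E'
from h import *
o=get_obs(); print(o['tool_pos'],o['qpos'].round(2),o['finger_gap'])
# red box / barrel target
b=np.array([.5585,-.2975]); M=R.from_rotvec(o['tool_rot']).as_matrix()
print('to barrel', M.T@np.array([b[0]-o['tool_pos'][0],b[1]-o['tool_pos'][1],.2-o['tool_pos'][2]]))
w=camera_info('wrist'); np.save('w2.npy',w); im=snap('wrist','w2.png')
h=cv2.cvtColor(im,cv2.COLOR_RGB2HSV)
m=cv2.inRange(h,(50,80,30),(90,255,255)); n,l,st,c=cv2.connectedComponentsWithStats(m)
for i in range(1,n):
    if st[i,4]>200: print(st[i],c[i])
g=cv2.inRange(im,(110,120,110),(255,255,255)); n,l,st,c=cv2.connectedComponentsWithStats(((h[:,:,1]<40)&(h[:,:,2]>100)).astype(np.uint8))
for i in range(1,n):
    if st[i,4]>800: print('white',st[i],c[i],onz(w,*c[i],.08))
E
```

```text
[0.4432893  0.33447287 0.14882375] [-0.85  0.36  0.16  1.91 -0.08  0.87  0.61] 0.9925041992336195
to barrel [-0.30352443 -0.56623797 -0.05029614]
[328 136  36  40 316] [348.81012658 152.38607595]
[258 150  69  36 777] [292.78893179 165.08108108]
[363 236  29  28 264] [378.75       249.15151515]
[ 99 306  38  47 420] [121.46904762 331.58333333]
white [ 272  213   85   80 4418] [313.2483024  253.84766863] [0.4448186  0.33685173 0.08      ]
```

The pot is let go of at (0.445,0.337), about 1 mm from the square's centre. Next I'll go over the cradle for a close look.

Request:
{"op": "carry_out", "data": {
  "motion": [
    [0.085,[-0.02,-0.04,-0.01],[0,0,0]],
    [0.085,[-0.04,-0.084,-0.02],[0,0,0]],
    [0.085,[-0.062,-0.128,-0.03],[0,0,0]],
    [0.085,[-0.085,-0.172,-0.04],[0,0,0]],
    [0.085,[-0.108,-0.216,-0.04],[0,0,0]],
    [0.085,[-0.13,-0.26,-0.04],[0,0,0]],
    [0.085,[-0.15,-0.3,-0.04],[0,0,0]],
    [0.085,[-0.17,-0.336,-0.04],[0,0,0]]
  ]
}}

```text
time_s: 5.6
tool_pos: [0.5023, -0.0393, 0.1881]
tool_rot: [0.49, 3.103, 0.0]
contact_force: [1.0, -0.2, 0.4]
finger_gap: 0.996
finger_force: 0.0
```

Request:
{"op": "carry_out", "data": {
  "motion": [
    [0.085,[0,0,0],[0,0,0]],
    [0.085,[0,0,0],[0,0,0]],
    [0.085,[0,0,0],[0,0,0]]
  ]
}}

```text
time_s: 5.9
tool_pos: [0.5024, -0.0356, 0.1877]
tool_rot: [-0.485, -3.103, -0.001]
contact_force: [0.3, -0.2, 0.2]
finger_gap: 0.995
finger_force: 0.0
```

```bash
python3 - <<'E'
from h import *
o=get_obs(); print(o['tool_pos'],o['tool_rot'],o['time_s'])
w=camera_info('wrist'); np.save('w3.npy',w); im=snap('wrist','w3.png')
b=np.array([.559,-.297,.18]);print(totool(b))
E
```

```text
[ 0.50238923 -0.03556254  0.18772598] [-4.84834968e-01 -3.10319624e+00 -9.19186774e-04] 5.9
[-0.13351297 -0.2321789   0.00757564]
```

View pics/w3.png

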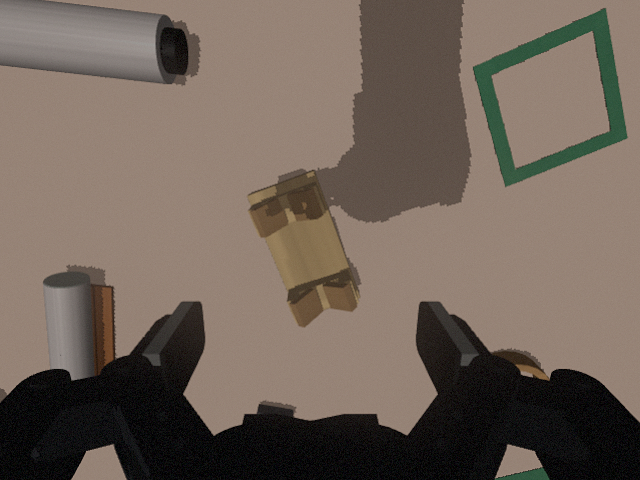

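The wrist view shows the cradle around (303,245), its base's far corners at (249,196) and (316,172), and the barrel's plain end at (68,280). I'll fit a cradle model to the silhouette and check it in an overlay.

```bash
cat > fit.py <<'E'
from h import *
from scipy.optimize import minimize
def parts(x,y,a,hw):
    c,s=np.cos(a),np.sin(a)
    def W(p): p=np.array(p,float); return np.c_[x+c*p[:,0]-s*p[:,1], y+s*p[:,0]+c*p[:,1], p[:,2]]
    out=[W([(i*.065,j*.032,z) for i in(-1,1) for j in(-1,1) for z in(0,.01)])]
    for cx in(-.044,.044):
        for sg in(-1,1):
            out.append(W([(cx+e*.012,sg*q,z) for e in(-1,1) for q,z in((0,.01),(hw,.01),(hw,.0465),(.022,.0465),(0,.0245))]))
    return out
def draw(w,par,sh=(480,640),k=4):
    m=np.zeros((sh[0]*k//1,sh[1]*k),np.uint8)
    for P in parts(*par):
        q=np.array([proj(w,p) for p in P]); cv2.fillConvexPoly(m,cv2.convexHull((q*k).astype(np.int32)),255)
    return cv2.resize(m,(sh[1],sh[0]),interpolation=cv2.INTER_AREA)/255.
E
python3 - <<'E'
from fit import *
w=np.load('w3.npy',allow_pickle=True).item(); im=cv2.imread('pics/w3.png'); h=cv2.cvtColor(im,cv2.COLOR_BGR2HSV)
roi=np.zeros((480,640),bool); roi[150:340,225:385]=1
print(h[240,300],h[200,230],h[200,400],h[185,350])
m=(h[:,:,1]>85)&(h[:,:,0]>10)&(h[:,:,0]<32)&roi
m=cv2.morphologyEx(m.astype(np.uint8),cv2.MORPH_OPEN,np.ones((3,3)))
f=lambda p: np.abs(draw(w,(p[0]/100,p[1]/100,p[2]/10,p[3]/100))-m)[roi].sum()
r=minimize(f,[52.95,-4.68,.63,2.7],method='Nelder-Mead',options=dict(initial_simplex=np.array([52.95,-4.68,.63,2.7])+np.array([[0,0,0,0],[.5,0,0,0],[0,.5,0,0],[0,0,.6,0],[0,0,0,.4]]),maxiter=150))
print(r.x,r.fun,m.sum()); x,y,a,hw=r.x/[100,100,10,100]; np.save('cr.npy',[x,y,a,hw]); print(x,y,np.degrees(a),hw)
for P in parts(x,y,a,hw):
    q=cv2.convexHull((np.array([proj(w,p) for p in P])).astype(np.float32)); cv2.polylines(im,[np.round(q*8).astype(np.int32)],True,(255,0,0),1,cv2.LINE_8,3)
cv2.imwrite('pics/c3.png',np.hstack([cv2.resize(im[150:340,225:385],None,fx=3,fy=3),cv2.resize(m[150:340,225:320]*255,None,fx=3,fy=3)[:,:,None].repeat(3,2)]))
E
```

```text
[ 18 105 136] [ 14  52 151] [10 58 97] [11 62 98]
[53.42183899 -4.88222706  0.45504263  2.70556918] 339.62745098039215 9694
0.5342183899361964 -0.048822270648053806 2.607202199514421 0.027055691777706885
```

View pics/c3.png

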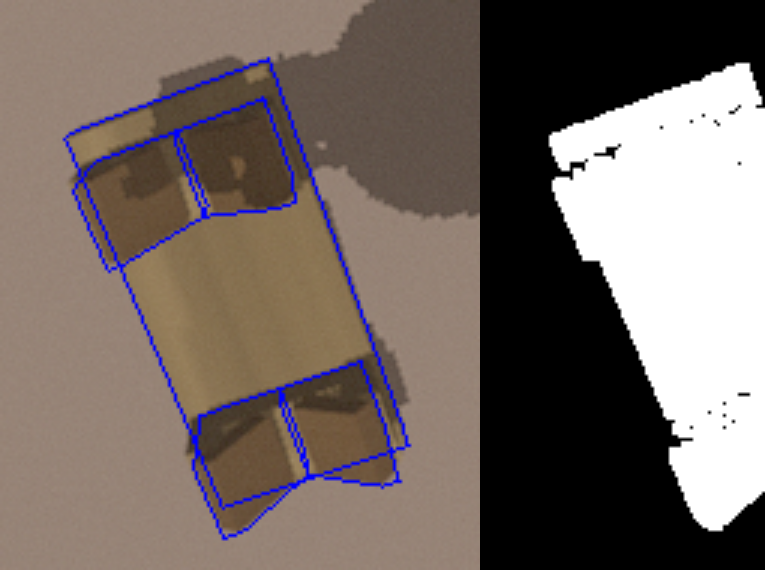

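Request:
{"op": "carry_out", "data": {
  "motion": [
    [0.085,[-0.015,-0.035,0],[0,0,2]],
    [0.085,[-0.03,-0.08,0],[0,0,4]],
    [0.085,[-0.045,-0.125,0],[0,0,5]],
    [0.085,[-0.06,-0.165,0],[0,0,5]],
    [0.085,[-0.08,-0.2,0],[0,0,5]],
    [0.085,[-0.1,-0.232,0],[0,0,5]],
    [0.085,[-0.105,-0.232,0],[0,0,5]],
    [0.085,[-0.105,-0.232,0],[0,0,5]]
  ]
}}

```text
time_s: 6.75
tool_pos: [0.5323, -0.289, 0.1875]
tool_rot: [-0.621, -3.079, -0.001]
contact_force: [0.0, 0.8, 0.3]
finger_gap: 1.001
finger_force: 0.0
```

```bash
python3 - <<'E'
from h import *
o=get_obs(); print(o['tool_pos'],o['tool_rot'],o['time_s'],o['qpos'].round(2))
w=camera_info('wrist'); np.save('w4.npy',w); im=snap('wrist','w4.png')
E
```

```text
[ 0.53227421 -0.28900932  0.18751483] [-6.20955001e-01 -3.07911383e+00 -8.97946281e-04] 6.75 [ 0.09  0.42  0.46  1.77 -0.22  1.    1.8 ]
```

View pics/w4.png

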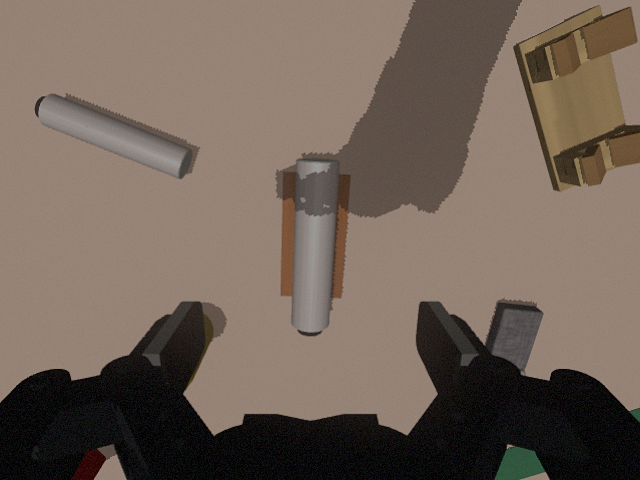

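The cradle overlay fits within 1–2 px. The barrel lies at wrist columns 296–339 at its far plain end (row 161) and 292–329 at its near end (row 326, stub beyond).

```bash
python3 - <<'E'
from h import *
w=np.load('w4.npy',allow_pickle=True).item(); o=get_obs()
f=onz(w,317.5,161,.024); n=onz(w,310.5,325,.024); n2=onz(w,310.5,331,.04); print(f,n,n2,np.linalg.norm(f-n),np.linalg.norm((f-n2)[:2]))
l,r=onz(w,296.5,200,.026),onz(w,337.5,200,.026);print('width',np.linalg.norm(l-r))
c=(f+n)/2; d=f-n; print('centre',c,'axis deg',np.degrees(np.arctan2(d[1],d[0])))
M=R.from_rotvec(o['tool_rot']).as_matrix(); print('toolx deg',np.degrees(np.arctan2(M[1,0],M[0,0])),'shift',M.T@(np.array([c[0],c[1],.008])-o['tool_pos']))
E
```

```text
[ 0.49153552 -0.2641211   0.024     ] [ 0.62958577 -0.32856975  0.024     ] [ 0.62659744 -0.32732221  0.04      ] 0.15235321246756103 0.14911774419233792
width 0.034641010978942934
centre [ 0.56056065 -0.29634543  0.024     ] axis deg 154.97451963987916
toolx deg 157.28825634589967 shift [-0.02987239  0.00290995  0.1793972 ]
```

Request:
{"op": "carry_out", "data": {
  "motion": [
    [0.085,[-0.03,0.003,0.0],[0,0,2.3]],
    [0.085,[-0.03,0.003,0.045],[0,0,2.3]],
    [0.085,[-0.03,0.003,0.09],[0,0,2.3]],
    [0.085,[-0.03,0.003,0.125],[0,0,2.3]],
    [0.085,[-0.03,0.003,0.15],[0,0,2.3]],
    [0.085,[-0.03,0.003,0.17],[0,0,2.3]],
    [0.085,[-0.03,0.003,0.178],[0,0,2.3]],
    [0.085,[-0.03,0.003,0.178],[0,0,2.3]]
  ]
}}

```text
time_s: 7.6
tool_pos: [0.56, -0.2964, 0.0091]
tool_rot: [-0.68, -3.065, -0.002]
contact_force: [-0.1, 0.3, 0.2]
finger_gap: 0.997
finger_force: 0.0
```

Request:
{"op": "carry_out", "data": {
  "motion": [
    [0.025,[0,0,0],[0,0,0]],
    [0.025,[0,0,0],[0,0,0]],
    [0.025,[0,0,0],[0,0,0]],
    [0.025,[0,0,0],[0,0,0]],
    [0.025,[0,0,0],[0,0,0]],
    [0.025,[0,0,0],[0,0,0]],
    [0.025,[0,0,0],[0,0,0]]
  ],
  "force": 40
}}

```text
time_s: 8.3
tool_pos: [0.5609, -0.299, 0.0112]
tool_rot: [0.684, 3.065, 0.0]
contact_force: [0.3, 1.4, 6.3]
finger_gap: 0.404
finger_force: 39.6
```

Gripped (opening 34.5 mm). I'll lift, carry it over and turn by −28°.

Request:
{"op": "carry_out", "data": {
  "motion": [
    [0.025,[0,0,-0.02],[0,0,0]],
    [0.025,[0,0,-0.055],[0,0,0]],
    [0.025,[0,0,-0.09],[0,0,0]],
    [0.025,[0.01,0.02,-0.11],[0,0,-3]],
    [0.025,[0.03,0.05,-0.11],[0,0,-8]],
    [0.025,[0.05,0.085,-0.11],[0,0,-14]],
    [0.025,[0.075,0.12,-0.11],[0,0,-20]],
    [0.025,[0.1,0.16,-0.11],[0,0,-25]]
  ]
}}

```text
time_s: 9.1
tool_pos: [0.5368, -0.1107, 0.1201]
tool_rot: [-0.001, -3.142, 0.0]
contact_force: [0.6, -0.3, -0.3]
finger_gap: 0.405
finger_force: 40.3
```

Request:
{"op": "carry_out", "data": {
  "motion": [
    [0.025,[0.03,0.02,0],[0,0,-1]],
    [0.025,[0.048,0.036,0],[0,0,-2.8]],
    [0.025,[0.052,0.036,0],[0,0,-2.8]],
    [0.025,[0.052,0.036,0],[0,0,-2.8]],
    [0.025,[0.052,0.036,0],[0,0,-2.8]]
  ]
}}

```text
time_s: 9.6
tool_pos: [0.4868, -0.0763, 0.1204]
tool_rot: [-0.07, 3.139, -0.001]
contact_force: [0.7, -0.9, -1.4]
finger_gap: 0.406
finger_force: 40.4
```

```bash
python3 - <<'E'
from fit import *
o=get_obs(); M=R.from_rotvec(o['tool_rot']).as_matrix(); x,y,a,hw=np.load('cr.npy')
print(o['tool_pos'],'yaw',np.degrees(np.arctan2(M[1,0],M[0,0])),'want',180+np.degrees(a),'shift',totool([x,y,.0392]),o['finger_gap'],o['finger_force'],o['time_s'])
w=camera_info('wrist'); np.save('w5.npy',w); im=snap('wrist','w5.png')[:,:,::-1].copy()
for P in parts(x,y,a,hw):
    q=cv2.convexHull((np.array([proj(w,p) for p in P])).astype(np.float32)); cv2.polylines(im,[np.round(q*8).astype(np.int32)],True,(255,0,0),1,cv2.LINE_8,3)
cv2.imwrite('pics/c4.png',im)
E
```

```text
[ 0.48681081 -0.07633726  0.1203821 ] yaw -177.45967082746347 want 182.60720219951443 shift [-0.04845525  0.0254376   0.08124102] 0.40648189157726605 40.36401093006134 9.6
```

View pics/c4.png

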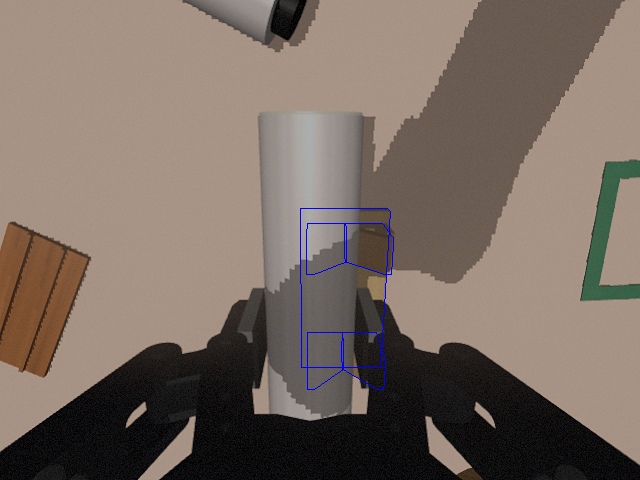

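The barrel is held along the tool axis (far end at rows 112–118, columns 259–363) and the cradle overlay still fits. I used the old axes for the last shift, so it still has to move over. I'll compute the barrel's offset in the grip.

```bash
python3 - <<'E'
from fit import *
w=np.load('w5.npy',allow_pickle=True).item()
for u,v in [(259,122),(311,115),(363,122),(311,412),(265,240),(357,240)]: print((u,v),(totool(onz(w,u,v,.131))*1000).round(1))
E
```

```text
(259, 122) [ 75.1 -16.7 -10.8]
(311, 115) [ 77.4   1.2 -10.8]
(363, 122) [ 75.1  19.2 -10.8]
(311, 412) [-47.4   1.2 -10.7]
(265, 240) [ 32.4 -16.2 -10.7]
(357, 240) [ 32.4  18.7 -10.8]
```

Request:
{"op": "carry_out", "data": {
  "motion": [
    [0.025,[-0.02,0.01,0],[0,0,0]],
    [0.025,[-0.04,0.02,0],[0,0,0]],
    [0.025,[-0.048,0.0255,0],[0,0,0]],
    [0.025,[-0.048,0.0255,0.02],[0,0,0]],
    [0.025,[-0.048,0.0255,0.045],[0,0,0]],
    [0.025,[-0.048,0.0255,0.055],[0,0,0]],
    [0.025,[-0.048,0.0255,0.055],[0,0,0]]
  ]
}}

```text
time_s: 10.35
tool_pos: [0.5314, -0.0482, 0.0636]
tool_rot: [0.071, -3.137, 0.0]
contact_force: [-0.8, -0.1, -0.7]
finger_gap: 0.4
finger_force: 40.4
```

```bash
python3 - <<'E'
from fit import *
x,y,a,hw=np.load('cr.npy'); o=get_obs(); print(o['tool_pos'],totool([x,y,.0392]),o['contact_force'])
E
```

```text
[ 0.53136087 -0.04816784  0.06362702] [-0.00291646 -0.00077877  0.02441641] [-0.83054604 -0.12030564 -0.70823301]
```

Request:
{"op": "carry_out", "data": {
  "motion": [
    [0.025,[-0.003,-0.0015,0.005],[0,0,0]],
    [0.025,[-0.003,-0.0015,0.012],[0,0,0]],
    [0.025,[-0.003,-0.0015,0.018],[0,0,0]],
    [0.025,[-0.003,-0.0015,0.022],[0,0,0]],
    [0.025,[-0.003,-0.0015,0.024],[0,0,0]],
    [0.025,[-0.003,-0.0015,0.024],[0,0,0]],
    [0.025,[-0.003,-0.0015,0.024],[0,0,0]]
  ]
}}

```text
time_s: 11.05
tool_pos: [0.5358, -0.049, 0.0412]
tool_rot: [-0.072, 3.141, 0.0]
contact_force: [-0.3, 0.6, -1.6]
finger_gap: 0.404
finger_force: 40.4
```

Request:
{"op": "carry_out", "data": {
  "motion": [
    [0.025,[0,0,0.001],[0,0,0]],
    [0.025,[0,0,0.002],[0,0,0]],
    [0.025,[0,0,0.003],[0,0,0]],
    [0.025,[0,0,0.003],[0,0,0]],
    [0.025,[0,0,0.003],[0,0,0]]
  ]
}}

```text
time_s: 11.55
tool_pos: [0.5361, -0.0496, 0.0392]
tool_rot: [-0.072, 3.14, -0.0]
contact_force: [-2.3, -0.7, 8.7]
finger_gap: 0.404
finger_force: 41.4
```

It seated at the predicted height with +8.7 N and little sideways force. I'll check the moment and take a last look.

```bash
python3 - <<'E'
from fit import *
o=get_obs(); print(o['torque'],o['contact_force'],o['tool_pos'])
x,y,a,hw=np.load('cr.npy'); ims=[]
for n,(u0,v0,W,H) in {'side':(270,200,150,225),'scene':(270,150,150,225)}.items():
    im=camera(n)[:,:,::-1].copy(); ci=camera_info(n)
    c,s=np.cos(a),np.sin(a)
    for e in(-.075,.075):
        q=np.array([proj(ci,[x+c*e-s*.018*np.cos(t),y+s*e+c*.018*np.cos(t),.05+.018*np.sin(t)]) for t in np.linspace(0,6.28,40)])
        k=np.round((q-[u0,v0])*2.6*8).astype(np.int32); ims.append((n,k)) 
    cr=cv2.resize(im[v0:v0+H,u0:u0+W],None,fx=2.6,fy=2.6)
    for m,k in ims:
        if m==n: cv2.polylines(cr,[k],True,(255,0,0),1,cv2.LINE_8,3)
    if n=='side': A=cr
cv2.imwrite('pics/c5.png',np.hstack([A,cr]))
print(get_obs()['contact_force'],get_obs()['torque'])
E
```

```text
[-0.13588343  0.43954183  0.07687009] [-2.25798406 -0.68129659  8.66213998] [ 0.53613973 -0.04955725  0.03916702]
[-2.67254937 -0.8396406   7.48003404] [-0.16786125  0.47758619  0.0703448 ]
```

View pics/c5.png

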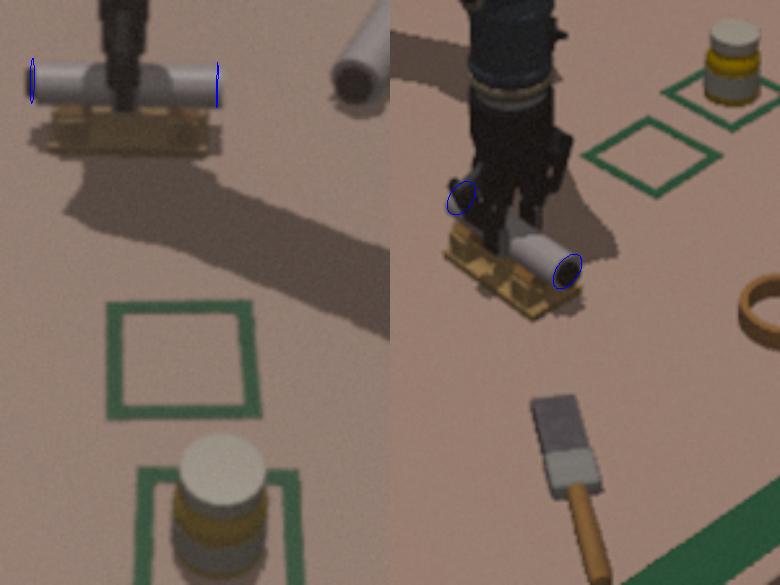

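The picture shows the barrel over both rests and the pot inside its square. The y moment (0.44 N m) could mean that one rest carries most of the load, so I'll open to let the barrel seat freely, then regrip.

Request:
{"op": "carry_out", "data": {
  "motion": [
    [0.06,[0,0,0],[0,0,0]],
    [0.06,[0,0,0],[0,0,0]],
    [0.06,[0,0,0],[0,0,0]],
    [0.06,[0,0,0],[0,0,0]],
    [0.06,[0,0,0],[0,0,0]],
    [0.06,[0,0,0],[0,0,0]],
    [0.06,[0,0,0],[0,0,0]]
  ],
  "force": 30
}}

```text
time_s: 12.35
tool_pos: [0.5357, -0.049, 0.038]
tool_rot: [0.072, -3.141, -0.0]
contact_force: [0.7, 0.7, -0.7]
finger_gap: 0.704
finger_force: 0.0
```

Request:
{"op": "carry_out", "data": {
  "motion": [
    [0.025,[0,0,-0.002],[0,0,0]],
    [0.025,[0,0,-0.002],[0,0,0]],
    [0.025,[0,0,-0.002],[0,0,0]],
    [0.025,[0,0,-0.002],[0,0,0]],
    [0.025,[0,0,-0.002],[0,0,0]],
    [0.025,[0,0,-0.002],[0,0,0]]
  ],
  "force": 30
}}

```text
time_s: 12.95
tool_pos: [0.5359, -0.0496, 0.0405]
tool_rot: [-0.072, 3.14, -0.001]
contact_force: [-1.5, -2.6, 5.9]
finger_gap: 0.409
finger_force: 29.8
```

```bash
python3 - <<'E'
from h import *
o=get_obs(); print(o['torque'],o['contact_force'],o['tool_pos'],o['tool_rot'],o['finger_gap'],o['finger_force'])
E
```

```text
[-0.38839463  0.3228427  -0.02373287] [-1.48290554 -2.63383407  5.93651288] [ 0.53590901 -0.04956248  0.04052038] [-7.15027300e-02  3.14014609e+00 -5.87618648e-04] 0.40940563469573643 29.830795526504517
```

Request:
{"op": "carry_out", "data": {
  "motion": [
    [0.025,[0.0004,-0.0006,0.0005],[0,0,0]],
    [0.025,[0.0004,-0.0006,0.001],[0,0,0]],
    [0.025,[0.0004,-0.0006,0.0015],[0,0,0]],
    [0.025,[0.0004,-0.0006,0.0015],[0,0,0]],
    [0.025,[0.0004,-0.0006,0.0015],[0,0,0]],
    [0.025,[0.0004,-0.0006,0.0015],[0,0,0]]
  ]
}}

```text
time_s: 13.55
tool_pos: [0.536, -0.0496, 0.0404]
tool_rot: [-0.072, 3.139, 0.001]
contact_force: [-4.9, 0.3, 16.9]
finger_gap: 0.411
finger_force: 31.1
```

```bash
python3 - <<'E'
from h import *
for i in range(4):
    o=get_obs(); print(o['torque'].round(2),o['contact_force'].round(2),o['tool_pos'].round(4),o['finger_gap'],o['finger_force']); camera('side')
E
```

```text
[-0.11  0.8   0.  ] [-4.92  0.26 16.88] [ 0.536  -0.0496  0.0404] 0.41073867237395856 31.105594038963318
[-0.1   0.97 -0.04] [-4.38 -0.22 17.31] [ 0.5359 -0.0496  0.0404] 0.4079378620407043 31.10557794570923
[-0.03  0.92  0.01] [-3.41 -0.25 17.71] [ 0.536  -0.0496  0.0404] 0.4096267123298855 31.10537052154541
[-0.08  0.95  0.02] [-3.44 -0.3  16.74] [ 0.536  -0.0496  0.0404] 0.40580961175561275 31.10562801361084
```

Request:
{"op": "carry_out", "data": {
  "motion": [
    [0.025,[0,0,-0.0004],[0,0,0]],
    [0.025,[0,0,-0.0008],[0,0,0]],
    [0.025,[0,0,-0.0008],[0,0,0]],
    [0.025,[0,0,-0.0008],[0,0,0]],
    [0.025,[0,0,-0.0008],[0,0,0]],
    [0.025,[0,0,-0.0008],[0,0,0]]
  ]
}}

```text
time_s: 14.35
tool_pos: [0.5359, -0.0496, 0.0405]
tool_rot: [-0.072, 3.139, 0.001]
contact_force: [-2.0, 0.2, 10.5]
finger_gap: 0.409
finger_force: 30.3
```

```bash
python3 - <<'E'
from h import *
for i in range(4):
    o=get_obs(); print(o['torque'].round(2),o['contact_force'].round(2),o['tool_pos'].round(4),o['finger_gap'],o['finger_force']); camera('side')
E
```

```text
[-0.11  0.46 -0.02] [-2.03  0.23 10.49] [ 0.5359 -0.0496  0.0405] 0.4092157009595179 30.2816104888916
[-0.11  0.5  -0.05] [-2.13 -0.4   9.21] [ 0.5359 -0.0496  0.0405] 0.4093150072591677 30.281737446784973
[-0.13  0.5  -0.04] [-1.91 -0.88  9.98] [ 0.5359 -0.0496  0.0405] 0.40560346294377964 30.281583666801453
[-0.15  0.5  -0.06] [-2.18 -0.49 10.31] [ 0.5359 -0.0496  0.0405] 0.4124335600994679 30.28214693069458
```

The push holds steady at 10 N, balanced sideways, so I'll hand in.

```bash
python3 -c "
from h import *
print(job_done())"
```

```text
the job is handed in; nothing more can be done
None
```

The job is handed in: the pot stands let go about 1 mm from the empty square's centre by the camera, and the barrel lies in the V groove, held down with about 10 N and little sideways force; the judge's verdict was not shown.

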